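Seat the loose relay and start the board test

ROBOT

A 6-joint arm with a two-finger parallel gripper is mounted at the origin on the work surface. World frame = base frame: x ahead of the robot, y to its left, z up, the work surface at z = 0. Lengths are in mm, angles in rad, forces in N, time in s.
With the tool pointing down it reaches from about 275 to 750 mm from the base axis. Payload 10.2 kg.
Tool frame: the origin (TCP) lies on the centre line of the jaws, within the pads' length; the fingertips stand 17 mm ahead of it and the grasp point (between the pads) lies 2 mm behind it; z points along the fingers, y is the line along which they close (so a half turn about z gives the same grasp; the last joint's range is limited). The gripper opens to 85 mm and grips with 20 to 120 N. Pads are 22 mm wide; open, the fingers measure 114 mm over their backs; the gripper's body (76 mm by 85 mm) begins 54 mm behind the grasp point. The pads swing forward as they close: fully open they stand 13 mm farther back than shut.
Start: joints at [-1.407, 0.313, 1.498, -0, 1.331, -0.223], TCP at [198.032, -486.225, 248.294] pointing down, gripper open.
Joint ranges: [-2.94, 2.94], [-0.97, 2.17], [0.19, 2.56], [-1.23, 4.37], [0.02, 3.11], [-2.88, 2.88]. Speed limits (rad/s): [2.39, 2.39, 3.01, 3.14, 3.14, 3.14].

INTERFACE

Orientations are given as a unit quaternion [w, x, y, z].
In Python, from rig import ctrl gives the robot as it stands. The module is installed in compiled form; this text tells all that it offers.
- The arm moves only by the shell command python3 -m jog 'ROWS' [FORCE]. ROWS is JSON, a list of rows, each an object with "delta_pos": the shift along the world's x, y, z in mm, a list of three; "angular": the turn, a rotation vector about the world's x, y, z in rad, a list of three; "fingers": the opening, from 0 (shut) to 1 (fully open). In form: [{"delta_pos": [tx, ty, tz], "angular": [rx, ry, rz], "fingers": fingers}, ...]. A call has 1 to 10 rows; each row is the pose to reach, as a shift and turn from the pose commanded when the call began; what a row does not reach only later rows make up. A row lasts 1/8 s, in which the tool goes at most 62.5 mm and 10.7 degrees, less where a joint would pass 70% of its speed; a pose out of reach is approached as far as the arm can. A call with a gripper value outside its range is refused whole. The fingers move at their own pace and stop on an object; FORCE is the grip in N (left out, the last holds). Time passes only in rows, so rows that repeat a pose let the fingers close. It gives the time, the measured TCP pose, the force, the opening and the grip force at its end, in the units of the state.
- ctrl.sense(): the state, without advancing time (a new reading comes with each control period).
- ctrl.capture(name): name is "side" or "top" or "wrist"; returns a dict with "pixels" (420x560x3 uint8, blue, green, red), "fx", "fy", "cx", "cy" (pixels), "R" (3x3) and "t" (3): a world point X has camera coordinates R X + t. Camera axes: x right, y down, z forward; pixel columns grow to the right and rows downward; lengths in mm; the calibration is good to about 2 mm. A picture is of the moment at which its call begins. There is no depth.
- ctrl.finish_job(): hands the job in; it is judged then, once.
The state is a dict: "time_s": time; "joints": joint angles; "dq": joint speeds; "tau": joint torques, N m; "eef_pos": TCP position; "ee_rot": TCP orientation; "force": force on the tool from outside, world axes, zero at the start; "wrist_torque": the same for the moment, N m; "grip_width": opening from 0.0 (shut) to 1.0 (fully open); "grip_force": force on a finger pad.
Only numpy, scipy, OpenCV 4.12 (cv2) and the standard library are available. Lean on these libraries where they do the work, as an engineer would, in place of code of your own. Each camera call takes 0.05 s, during which the arm holds its last target. There are 200 camera calls.

TASK

One of the four plug-in relays on the control board stands higher than the other three: with closed fingertips push it gently down until it is fully home in its socket, level with the others. Then press the long bar-shaped key on the tester fully down and let it come back up, and move the hand clear. Nothing is to be gripped or lifted; do not touch the other relays or the other two keys, and leave the things lying about where they are.

Things in the scene. Friction and masses are not known exactly. Their poses are not given: they have to be found in the camera images.
- board: The control board: a green circuit board in a shallow black tray, 125 mm (x) by 240 mm (y), rim 20 mm high, fixed to the bench. Four relays stand in a row along its y axis at y = -81, -27, 27 and 81 mm (54 mm apart), x = 0; small low components (up to 25 mm high) stand around them. Origin at the centre of its underside, z up. It may lie on the robot's left or right.
- relay_proud_top (a point): Centre of the top face of the relay that stands too high; moves with it. The relay is a grey plastic block 28 mm (x) by 22 mm (y) by 36 mm tall, with a paper label on top, on brass blades, like the other three; which of the four places it has varies. Its top is 60 mm above the bench when it is fully home, and 70 to 74 mm at the start. Axes parallel to the board's, z up.
- relay_proud (a joint): How far that relay stands up out of its seat, in m: 0 is fully home (a hard stop), 0.010 to 0.014 at the start. It slides straight up and down against about 5 N of friction and stays where it is left.
- relay_b: A plug-in relay pressed fully home in its socket on the control board: a grey plastic block 28 mm (x) by 22 mm (y) by 36 mm tall with a paper label on top, standing in a black socket. Origin at the centre of its underside, z up, its top is 36 mm above the origin (60 mm above the bench). To be left alone.
- relay_c: A plug-in relay pressed fully home in its socket on the control board: a grey plastic block 28 mm (x) by 22 mm (y) by 36 mm tall with a paper label on top, standing in a black socket. Origin at the centre of its underside, z up, its top is 36 mm above the origin (60 mm above the bench). To be left alone.
- relay_d: A plug-in relay pressed fully home in its socket on the control board: a grey plastic block 28 mm (x) by 22 mm (y) by 36 mm tall with a paper label on top, standing in a black socket. Origin at the centre of its underside, z up, its top is 36 mm above the origin (60 mm above the bench). To be left alone.
- tester: The tester: a low grey box with a black top panel, 110 mm (x) by 190 mm (y) by 45 mm tall, fixed to the bench. Three off-white keys stand on it in a row along its y axis at y = -60, 0 and 60 mm, x = 0, in varying order. Origin at the centre of its underside, z up. It may lie on the robot's left or right.
- key_bar_top (a point): Centre of the top face of the long bar-shaped key, 48 mm (x) by 16 mm (y), standing 12 mm above the tester's top panel (top 57 mm above the bench when up); moves with it. Axes parallel to the tester's, z up.
- key_bar (a joint): How far the bar key is pressed down, in m: 0 is up, 0.006 fully down (a hard stop). Its spring takes 1.4 N to start and about 5.6 N to hold fully down, and brings it back up.
- key_round: The round key, 24 mm across. To be left alone. Origin at the centre of its underside, level with the tester's top (45 mm above the bench); its top is 12 mm above the origin. It sinks on a light spring when touched.
- key_square: The square key, 22 by 22 mm. To be left alone. Origin at the centre of its underside, level with the tester's top (45 mm above the bench); its top is 12 mm above the origin. It sinks on a light spring when touched.
- spool: A loose bare metal spool, flanges 54 mm across, 52 mm tall, standing on end on the bench. Origin at the centre of its underside. To be left alone.
- tape: A loose roll of white tape lying flat, 90 mm outside, 72 mm inside, 18 mm tall. Origin at the centre of its underside. To be left alone.
- tub: A loose white tub with a yellow lid, 68 mm across, 55 mm tall. Origin at the centre of its underside. To be left alone.
- driver: A loose screwdriver lying on the bench along its x axis, 200 mm long and 26 mm thick at the red handle (towards -x). Origin under its middle. To be left alone.

How it is judged (in metres and radians):
On the way, in this order (a step that is already met when the one before it is completed fails the run):
1. the high relay has been pushed fully home (within 2 mm) (value of joint relay_proud below 0.002 m), for 0.1 s.
2. then the bar key is pressed down by the fingertips (at least 4.5 of its 6 mm) (value of joint key_bar above 0.0045 m and contact force between the fingers and key_bar above 1 N), for 0.05 s.
At the end, for the whole second after the job is handed in: The relay that stood high is home within 2 mm, the bar key was pressed after that and is up again (within 1 mm), the other relays and keys are where they were (1.5 mm), and the spool, tape, tub and screwdriver lie still within 10 mm of where they were (value of joint relay_proud below 0.002 m and value of joint key_bar below 0.001 m and distance of each of relay_b, relay_c, relay_d, key_round, key_square from where it was at the start of the episode below 0.0015 m and distance of each of spool, tape, tub, driver from where it was at the start of the episode below 0.01 m and linear speed of each of spool, tape, tub, driver below 0.02 m/s); the robot touches nothing.
It fails at once if another relay or the round or square key is touched (more than 1 N) (contact force between any of the fingers, the arm and relay_b above 1 N or contact force between any of the fingers, the arm and relay_c above 1 N or contact force between any of the fingers, the arm and relay_d above 1 N or contact force between any of the fingers, the arm and key_round above 1 N or contact force between any of the fingers, the arm and key_square above 1 N).
It fails at once if the bar key is pressed (more than 3 mm) while the relay still stands more than 3 mm high (value of joint each of key_bar, relay_proud above 0.003 m).
It fails at once if the relay is lifted in its socket (more than 17 mm out) (value of joint relay_proud above 0.017 m).
It fails at once if the relay or the bar key is pressed harder than 50 N (contact force between any of the fingers, the arm and relay_proud above 50 N or contact force between any of the fingers, the arm and key_bar above 50 N).
It fails at once if the spool, tape, tub or screwdriver is shifted or lifted by more than 10 mm (distance of any of spool, tape, tub, driver from where it was at the start of the episode above 0.01 m).
It also fails if it takes over 48 s, if anything falls off the work surface, if the arm or the gripper's body presses on something with over 40 N, if the wrist force passes 120 N, or if a joint passes its speed limit or range.

## Working session

There is one attempt and no reset: what is moved stays moved. The work goes in short steps, Python scripts to look and compute and a shell command to move; the robot and the scene stay as the last step left them, time stands still between calls to the robot, and variables do not carry over. Pictures are saved under pics/ and viewed, at most 10 in all, crops included, and the job is handed in when it is done.

```bash
mkdir -p pics
cat > h.py <<'E'
import numpy as np, cv2
from rig import ctrl
def cap(n,f):
    c=ctrl.capture(n); cv2.imwrite('pics/'+f,c['pixels']); np.savez('pics/'+f[:-4]+'.npz',**c); return c
def ray(c,u,v,z):
    R=np.array(c['R']);t=np.array(c['t']); o=-R.T@t
    d=R.T@np.array([(u-c['cx'])/c['fx'],(v-c['cy'])/c['fy'],1]); return o+d*(z-o[2])/d[2]
def proj(c,X):
    p=np.array(c['R'])@np.array(X,float)+np.array(c['t']); return p[0]/p[2]*c['fx']+c['cx'],p[1]/p[2]*c['fy']+c['cy']
E
python3 - <<'E'
from h import *
a=cap('top','t1.png');b=cap('side','s1.png')
for c in(a,b): print(c['fx'],c['cx'],c['cy'],np.round(c['R'],3).tolist(),np.round(c['t'],1), -np.array(c['R']).T@c['t'])
s=ctrl.sense();print(s['time_s'],s['eef_pos'],s['ee_rot'])
E
```

```text
532.7857393101629 285.1627333332676 202.21498250088186 [[-0.005, -1.0, -0.004], [-0.995, 0.006, -0.104], [0.104, 0.004, -0.995]] [  22.6  625.2 1819.4] [ 431.77102496   12.05938798 1874.816601  ]
395.781346221246 278.35502750620776 208.23965730222002 [[-0.778, -0.628, -0.013], [-0.304, 0.395, -0.867], [0.55, -0.67, -0.498]] [509.8 234.6 773.5] [ 42.54373814 746.19962296 595.50056965]
0.1 [ 197.98173668 -486.00784406  247.78925108] [-5.87687515e-04  9.81357143e-01  1.92192122e-01  1.50704569e-05]
```

View pics/t1.png

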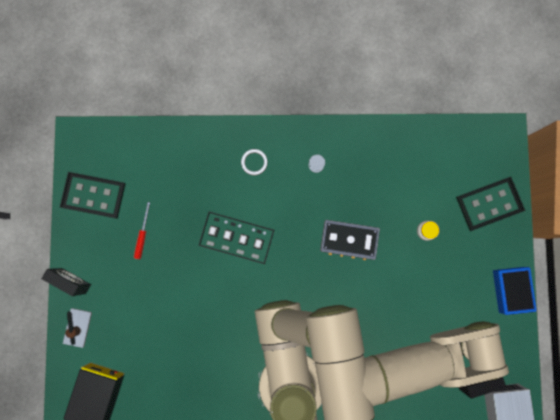

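View pics/s1.png

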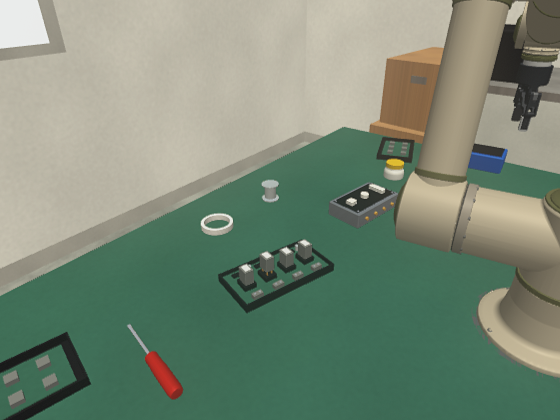

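The top view shows the board at about (237,238), the tester at (351,240) with the bar key at (368,241), and the tub at (428,230). In the side view the second relay from the left, at (267,262), looks high. I'll enlarge both to measure.

Run:
```python
from h import *
a=dict(np.load('pics/t1.npz'));b=dict(np.load('pics/s1.npz'))
A=a['pixels'][200:275,190:390];B=b['pixels'][175:310,210:410]
cv2.imwrite('pics/c1.png',np.vstack([cv2.resize(A,None,fx=3.9,fy=3.9,interpolation=2)[:290], np.zeros((4,780,3),np.uint8)]))
cv2.imwrite('pics/c2.png',cv2.resize(B,None,fx=4,fy=4,interpolation=2))
# bright blobs in top (relay labels, keys)
g=a['pixels'].astype(int); m=((g.min(2)>150)).astype(np.uint8); m[:205]=0;m[275:]=0;m[:,:190]=0;m[:,390:]=0
n,l,st,ce=cv2.connectedComponentsWithStats(m)
for i in range(1,n):
    if st[i,4]>8: print(st[i],ce[i].round(1),[ray(a,*ce[i],z).round(1)[:2] for z in(57,60,72)])
# tray outline
hsv=cv2.cvtColor(a['pixels'],cv2.COLOR_BGR2HSV)
```

```text
[209 227   7   7  35] [212.  230.1] [array([528.7, 269.2]), array([528.5, 268.7]), array([527.9, 267. ])]
[224 231   6   8  37] [226.7 234.5] [array([513.4, 218.8]), array([513.2, 218.5]), array([512.7, 217.1])]
[330 233   7   7  44] [332.9 236.2] [array([ 505.4, -142.9]), array([ 505.3, -142.7]), array([ 504.8, -141.6])]
[365 235   7  15  72] [367.7 241.8] [array([ 485.8, -261. ]), array([ 485.7, -260.6]), array([ 485.4, -258.8])]
[240 236   6   7  36] [242.5 238.9] [array([498., 165.]), array([497.9, 164.7]), array([497.4, 163.7])]
[347 236   7   7  40] [350.2 239.1] [array([ 495.3, -201.8]), array([ 495.2, -201.4]), array([ 494.8, -200. ])]
[255 240   6   7  35] [257.6 243. ] [array([483.6, 113.6]), array([483.5, 113.5]), array([483.2, 112.8])]
```

View pics/c1.png

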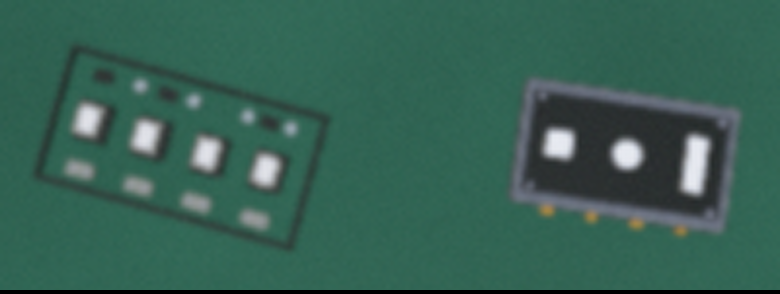

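View pics/c2.png

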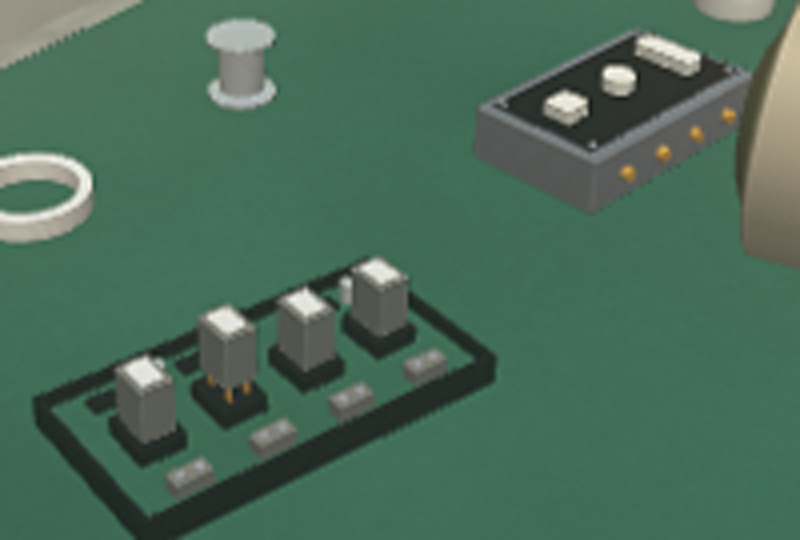

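The brass blades show that the second relay from the left is the high one, with its top at about (513,217,72). The bar key's top is at about (486,-261,57). I'll shut the fingers and go over the relay.

```bash
python3 -m jog '[{"delta_pos":[40,60,0],"angular":[0,0,0],"fingers":0},{"delta_pos":[80,120,0],"angular":[0,0,0],"fingers":0},{"delta_pos":[110,170,0],"angular":[0,0,0],"fingers":0},{"delta_pos":[140,220,0],"angular":[0,0,0],"fingers":0},{"delta_pos":[165,270,0],"angular":[0,0,0],"fingers":0},{"delta_pos":[190,320,0],"angular":[0,0,0],"fingers":0},{"delta_pos":[210,370,0],"angular":[0,0,0],"fingers":0},{"delta_pos":[235,420,0],"angular":[0,0,0],"fingers":0},{"delta_pos":[255,470,0],"angular":[0,0,0],"fingers":0},{"delta_pos":[270,520,0],"angular":[0,0,0],"fingers":0}]' && python3 -c "
from rig import ctrl;s=ctrl.sense();print(s['joints'],s['eef_pos'],s['ee_rot'],s['grip_width'])"
```

```text
time_s: 1.35
eef_pos: [468.4, 35.6, 248.1]
ee_rot: [-0.0, 0.981, 0.192, -0.0]
force: [1.0, -0.7, -0.6]
grip_width: 0.001
grip_force: 0.0
[-1.74316810e-01  1.91096542e-01  1.65571195e+00 -5.83600185e-05
  1.29511621e+00  1.00954400e+00] [468.38099285  35.59219075 248.05960699] [-3.34936679e-05  9.81341873e-01  1.92270904e-01 -1.65014153e-04] 0.0011041134016521947
```

```bash
python3 -m jog '[{"delta_pos":[15,50,0],"angular":[0,0,0],"fingers":0},{"delta_pos":[30,100,0],"angular":[0,0,0],"fingers":0},{"delta_pos":[40,150,-20],"angular":[0,0,0],"fingers":0},{"delta_pos":[45,183,-50],"angular":[0,0,0],"fingers":0},{"delta_pos":[45,183,-80],"angular":[0,0,0],"fingers":0},{"delta_pos":[45,183,-100],"angular":[0,0,0],"fingers":0},{"delta_pos":[45,183,-100],"angular":[0,0,0],"fingers":0},{"delta_pos":[45,183,-100],"angular":[0,0,0],"fingers":0}]'
python3 - <<'E'
from h import *
w=cap('wrist','w1.png'); s=cap('side','s2.png');t=cap('top','t2.png')
cv2.imwrite('pics/d1.png',np.hstack([cv2.resize(w['pixels'],(400,300)),cv2.resize(s['pixels'][180:315,190:370],(400,300),interpolation=2)]))
S=ctrl.sense();print(S['eef_pos'],S['ee_rot'])
p=S['eef_pos'];print(proj(w,[513,217,72]),proj(w,[p[0],p[1],p[2]-17]),proj(s,[513,217,72]))
E
```

```text
time_s: 2.35
eef_pos: [513.4, 216.8, 149.2]
ee_rot: [0.0, 0.981, 0.192, 0.001]
force: [0.4, -0.4, 0.3]
grip_width: 0.001
grip_force: 0.0
[513.40924766 216.76528347 149.21157232] [-6.98049818e-06  9.81369113e-01  1.92130276e-01  7.88041081e-04]
(np.float64(277.64854593051217), np.float64(234.24468315365397)) (np.float64(278.3275314329669), np.float64(277.21744358213414)) (np.float64(266.32493151066774), np.float64(254.39292167869934))
```

View pics/d1.png

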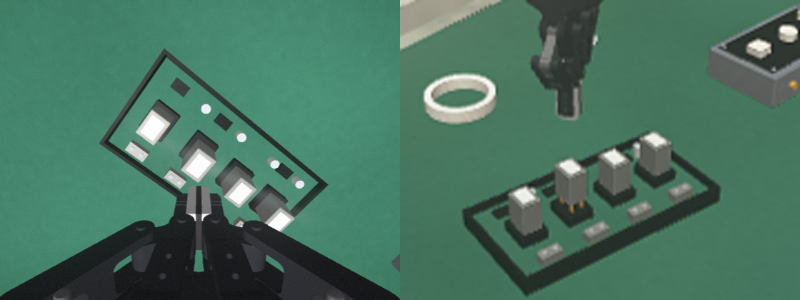

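The wrist view shows the relay's label at full-image pixel (280,231), against a prediction of (278,234), so the aim is within about 1 mm. I'll descend and push gently.

```bash
python3 -m jog '[{"delta_pos":[0,0,-25],"angular":[0,0,0],"fingers":0},{"delta_pos":[0,0,-45],"angular":[0,0,0],"fingers":0},{"delta_pos":[0,0,-54],"angular":[0,0,0],"fingers":0},{"delta_pos":[0,0,-57],"angular":[0,0,0],"fingers":0},{"delta_pos":[0,0,-60],"angular":[0,0,0],"fingers":0},{"delta_pos":[0,0,-63],"angular":[0,0,0],"fingers":0},{"delta_pos":[0,0,-66],"angular":[0,0,0],"fingers":0},{"delta_pos":[0,0,-68],"angular":[0,0,0],"fingers":0},{"delta_pos":[0,0,-70],"angular":[0,0,0],"fingers":0},{"delta_pos":[0,0,-70],"angular":[0,0,0],"fingers":0}]'
```

```text
time_s: 3.75
eef_pos: [513.3, 216.8, 78.2]
ee_rot: [-0.0, 0.981, 0.192, 0.0]
force: [1.9, 0.7, 2.1]
grip_width: -0.0
grip_force: 1.3
```

```bash
python3 -m jog '[{"delta_pos":[0,0,-0.5],"angular":[0,0,0],"fingers":0},{"delta_pos":[0,0,-1],"angular":[0,0,0],"fingers":0},{"delta_pos":[0,0,-1.5],"angular":[0,0,0],"fingers":0},{"delta_pos":[0,0,-1.5],"angular":[0,0,0],"fingers":0}]'
```

```text
time_s: 4.25
eef_pos: [513.2, 216.8, 77.0]
ee_rot: [0.0, 0.981, 0.192, 0.0]
force: [1.6, 0.2, 4.9]
grip_width: -0.003
grip_force: 3.0
```

```bash
python3 -m jog '[{"delta_pos":[0,0,-0.5],"angular":[0,0,0],"fingers":0},{"delta_pos":[0,0,-1],"angular":[0,0,0],"fingers":0},{"delta_pos":[0,0,-1],"angular":[0,0,0],"fingers":0}]'
```

```text
time_s: 4.62
eef_pos: [513.3, 216.8, 77.0]
ee_rot: [0.0, 0.981, 0.192, 0.001]
force: [-2.2, -1.0, 15.1]
grip_width: -0.002
grip_force: 7.2
```

The force rose to 15 N with z held at 77, which is the hard stop. I'll lift off and check.

```bash
python3 -m jog '[{"delta_pos":[0,0,10],"angular":[0,0,0],"fingers":0},{"delta_pos":[0,0,40],"angular":[0,0,0],"fingers":0},{"delta_pos":[0,0,80],"angular":[0,0,0],"fingers":0},{"delta_pos":[0,-50,110],"angular":[0,0,0],"fingers":0},{"delta_pos":[0,-105,130],"angular":[0,0,0],"fingers":0},{"delta_pos":[0,-160,130],"angular":[0,0,0],"fingers":0},{"delta_pos":[0,-215,130],"angular":[0,0,0],"fingers":0},{"delta_pos":[-5,-270,130],"angular":[0,0,0],"fingers":0},{"delta_pos":[-10,-325,130],"angular":[0,0,0],"fingers":0},{"delta_pos":[-15,-380,130],"angular":[0,0,0],"fingers":0}]'
python3 -m jog '[{"delta_pos":[-8,-50,-20],"angular":[0,0,0],"fingers":0},{"delta_pos":[-12,-98,-40],"angular":[0,0,0],"fingers":0},{"delta_pos":[-12,-98,-60],"angular":[0,0,0],"fingers":0},{"delta_pos":[-12,-98,-60],"angular":[0,0,0],"fingers":0},{"delta_pos":[-12,-98,-60],"angular":[0,0,0],"fingers":0}]'
python3 - <<'E'
from h import *
w=cap('wrist','w3.png'); s=cap('side','s3.png')
cv2.imwrite('pics/d3.png',np.hstack([cv2.resize(w['pixels'],(400,300)),cv2.resize(s['pixels'][180:315,190:370],(400,300),interpolation=2)]))
g=w['pixels'].astype(int);m=((g.min(2)>150)).astype(np.uint8)
n,l,st,ce=cv2.connectedComponentsWithStats(m)
for i in range(1,n):
    if st[i,4]>150: print(st[i],ce[i].round(1),ray(w,*ce[i],57).round(1))
S=ctrl.sense();print(S['eef_pos'],proj(w,[486,-261,57]))
E
```

```text
time_s: 5.88
eef_pos: [497.1, -164.7, 205.4]
ee_rot: [-0.001, 0.981, 0.192, -0.001]
force: [0.5, -0.8, 0.1]
grip_width: 0.005
grip_force: 0.0
time_s: 6.5
eef_pos: [486.2, -260.8, 146.5]
ee_rot: [0.0, 0.981, 0.193, 0.0]
force: [0.4, -0.7, 0.7]
grip_width: 0.004
grip_force: 0.0
[  55   31  302  248 7608] [196.9 149.8] [ 515.6 -192.2   57. ]
[  97  111   50   47 1474] [121.4 134.1] [ 506.9 -144.6   57. ]
[ 184  164   38   37 1074] [203.1 181.8] [ 497.2 -202.5   57. ]
[ 253  191   55   68 1699] [279.3 224.6] [ 488.6 -260.7   57. ]
[ 480  219   80   80 3000] [511.2 249.4] [ 533.3 -419.8   57. ]
[ 486.44876847 -260.87909263  146.76533124] (np.float64(278.2919805474784), np.float64(227.9284885442318))
```

View pics/d3.png

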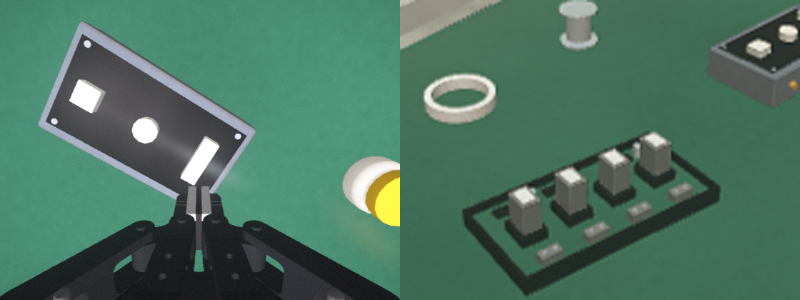

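The side crop shows the relay now level with the others. The wrist view shows the bar key at pixel (279,225), about (488,-261), under the fingertips and well away from the round key and the tub. I'll press it.

```bash
python3 -m jog '[{"delta_pos":[1,0,-30],"angular":[0,0,0],"fingers":0},{"delta_pos":[1,0,-58],"angular":[0,0,0],"fingers":0},{"delta_pos":[1,0,-68],"angular":[0,0,0],"fingers":0},{"delta_pos":[1,0,-71],"angular":[0,0,0],"fingers":0},{"delta_pos":[1,0,-73],"angular":[0,0,0],"fingers":0},{"delta_pos":[1,0,-75],"angular":[0,0,0],"fingers":0},{"delta_pos":[1,0,-77],"angular":[0,0,0],"fingers":0},{"delta_pos":[1,0,-78],"angular":[0,0,0],"fingers":0},{"delta_pos":[1,0,-78],"angular":[0,0,0],"fingers":0}]'
```

```text
time_s: 7.72
eef_pos: [487.5, -261.5, 68.3]
ee_rot: [0.001, 0.981, 0.192, 0.001]
force: [0.8, 1.5, 4.9]
grip_width: -0.003
grip_force: 2.6
```

```bash
python3 -m jog '[{"delta_pos":[0,0,-0.5],"angular":[0,0,0],"fingers":0},{"delta_pos":[0,0,-1],"angular":[0,0,0],"fingers":0},{"delta_pos":[0,0,-1],"angular":[0,0,0],"fingers":0},{"delta_pos":[0,0,-1],"angular":[0,0,0],"fingers":0}]'
```

```text
time_s: 8.22
eef_pos: [487.5, -261.5, 68.0]
ee_rot: [0.001, 0.981, 0.192, 0.001]
force: [-0.5, 2.6, 11.1]
grip_width: 0.005
grip_force: 5.9
```

The key is at its hard stop: TCP at 68.0 and 11 N, about 6 mm down. I'll release it and move clear.

```bash
python3 -m jog '[{"delta_pos":[0,0,5],"angular":[0,0,0],"fingers":0},{"delta_pos":[0,0,20],"angular":[0,0,0],"fingers":0},{"delta_pos":[0,0,60],"angular":[0,0,0],"fingers":0},{"delta_pos":[0,0,110],"angular":[0,0,0],"fingers":0},{"delta_pos":[-40,0,150],"angular":[0,0,0],"fingers":0},{"delta_pos":[-80,0,180],"angular":[0,0,0],"fingers":0},{"delta_pos":[-120,0,180],"angular":[0,0,0],"fingers":0},{"delta_pos":[-120,0,180],"angular":[0,0,0],"fingers":0},{"delta_pos":[-120,0,180],"angular":[0,0,0],"fingers":0}]'
python3 - <<'E'
from h import *
w=cap('wrist','w4.png');s=cap('side','s4.png')
cv2.imwrite('pics/d4.png',np.hstack([cv2.resize(w['pixels'],(400,300)),cv2.resize(s['pixels'][170:305,220:400],(400,300),interpolation=2)]))
E
```

```text
time_s: 9.35
eef_pos: [367.3, -261.2, 247.0]
ee_rot: [0.0, 0.981, 0.192, 0.0]
force: [1.2, -0.3, -0.6]
grip_width: -0.001
grip_force: 0.0
```

View pics/d4.png

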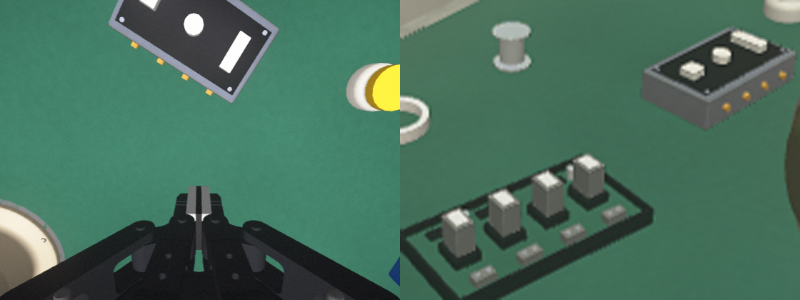

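The relays are level, the bar key is back up at crop pixel (748,42), and the hand is clear of everything.

```bash
python3 -c "
from rig import ctrl;print(ctrl.finish_job())"
```

```text
the job is handed in; nothing more can be done
None
```

I pushed the high relay down to its hard stop, level with the others, then pressed the bar key fully and let it come back up; the hand is clear and the job is handed in, but no verdict was returned.

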